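# Fit the balance spring to a lamp arm

### The arm

A 6-joint arm with a two-finger parallel gripper is mounted at the origin on the work surface. World frame = base frame: x ahead of the robot, y to its left, z up, the work surface at z = 0. Lengths are in mm, angles in degrees, forces in N, time in s.
With the tool pointing down it reaches from about 300 to 850 mm from the base axis. Payload 4.2 kg.
Tool frame: the origin (TCP) lies midway between the tips of the shut fingers; the grasp point (between the pads) lies 19 mm behind it (env.grip_depth is the distance from the TCP to the grasp point, in mm); z points along the fingers, y is the line along which they close (so a half turn about z gives the same grasp; the last joint's range is limited). The gripper opens to 91 mm and grips with 3 to 60 N. Pads are 32 mm wide; open, the fingers measure 118 mm over their backs; the gripper's body (76 mm by 178 mm) begins 60 mm behind the grasp point.
Start: joints at [-71.792, 18.312, 89.639, -0, 72.044, -1.146], TCP at [190.566, -542.52, 213.976] pointing down, gripper open.
Joint ranges: [-177.97, 177.97], [-48.28, 115.42], [12.27, 149.76], [-77.06, 257.06], [2.81, 150.46], [-146.56, 146.56]. Speed limits (degrees/s): [147.25, 147.25, 180, 180, 180, 180].

### API

Orientations are given as [roll, pitch, yaw] about the fixed x, y, z axes, in that order (R = Rz(yaw) Ry(pitch) Rx(roll)).
In Python, from workcell import env, eyes gives the robot as it stands.
- The arm moves only by the tool send_rows, never from a script. Its argument "motion" is a list of rows, each a list of 7 numbers: the shift along the world's x, y, z normalised to -1 to 1, where 1 is 0.5 m, then the turn, a rotation vector about the world's x, y, z normalised to -1 to 1, where 1 is 60 degrees, then the opening, from -1 (shut) to 1 (fully open). A call has 1 to 20 rows; each row is the pose to reach, as a shift and turn from the pose commanded when the call began; what a row does not reach only later rows make up. A row lasts 1/8 s, in which the tool goes at most 62.5 mm and 10.7 degrees, less where a joint would pass 70% of its speed; a pose out of reach is approached as far as the arm can. A call with a number of a shift or a turn outside -1 to 1 is refused whole. A call with a gripper value outside its range is refused whole. The fingers move at their own pace and stop on an object; "squeeze" is the grip in N (left out, the last holds). Time passes only in rows, so rows that repeat a pose let the fingers close. It gives the time, the measured TCP pose, the force, the opening and the grip force at its end, in the units of the state.
- env.state(): the state, without advancing time (a new reading comes with each control period).
- eyes.grab_frame(name): name is "side" or "top" or "wrist"; returns a dict with "pixels" (384x512x3 uint8, red, green, blue), "depth" (384x512 float32, mm along the optical axis (not along the pixel's ray), 0 where there is no reading), "fx", "fy", "cx", "cy" (pixels), "R" (3x3) and "t" (3): a world point X has camera coordinates R X + t; the wrist camera has in their place "T_tool_cam" (4x4, takes a point from camera to tool coordinates, whose origin is the TCP and whose axes are the flange's). Camera axes: x right, y down, z forward; pixel columns grow to the right and rows downward; lengths in mm; the calibration is good to about 2 mm. A picture is of the moment at which its call begins: read the wrist's pose just before it.
- env.job_done(): hands the job in; it is judged then, once.
The state is a dict: "time_s": time; "qpos": joint angles; "qvel": joint speeds; "effort": joint torques, N m; "ee_pos": TCP position; "ee_rot": TCP orientation; "force": force on the tool from outside, world axes, zero at the start; "torque": the same for the moment, N m; "gripper_width": finger opening in mm; "gripper_force": force on a finger pad.
Only numpy, scipy, OpenCV 4.12 (cv2) and the standard library are available. Lean on these libraries where they do the work, as an engineer would, in place of code of your own. Each camera call takes 0.05 s, during which the arm holds its last target. There are 200 camera calls.

### The job

Fit the balance spring to the gold lamp arm: take the spring with the yellow end block, put its hook down into the hole of the dark steel bracket beside the lamp head, then stretch the spring along the arm and lower its eye right down over the red post. Let go so that it stays there stretched, hooked at both ends, and leave the spring with the blue block where it lies.

Things in the scene. Friction and masses are not known exactly. Their poses are not given: they have to be found in the camera images.
- spring_grip (a point): Centre of the yellow end block, 24 x 18 x 52 mm tall (x, y, z), of the bright tension spring; take it across its 18 mm width. x runs from coil to eye, z up. Along x: coil (18 mm thick, centre line 16 mm above this point) -12 to -72 mm, hook -82, eye's centre +36. It stands on the block and the hook's tip. The coil stretches along x, never bends: opens at 3 N, then 0.15 N per mm, up to 60 mm.
- spring_hook (a point): Lower tip of the yellow-block spring's hook: a straight leg of 7 mm steel wire pointing down from the coil's free end, its tip level with the block's underside (26 mm below the block's centre) and 42 mm below the coil's centre line. Unstretched it is 82 mm from the block's centre and 118 mm from the eye's centre. The whole spring weighs 0.13 kg.
- spring_eye (a point): Centre of the yellow-block spring's eye, a flat level ring of 6 mm steel wire, 30 mm inside and 42 mm outside diameter, beyond the block on the side away from the coil. The ring's underside is 21 mm above the block's underside and the hook's tip. With the hook's tip 12 mm down in the hole, the ring passes 5 mm over the post's top.
- hole (a point): Centre of the upright round hole, 31 mm wide, in the dark steel bracket of the fixed gold lamp arm, at the plate's upper face, 42 mm over the table. The plate is 50 x 50 x 8 mm; a hook can go down 28 mm, to the gold bar under it (top 14 mm over the table). x points along the arm to the post, z up. The domed lamp head, 104 mm wide, 75 mm high, is centred 118 mm away on the other side.
- post_top (a point): Middle of the top of the red post on the lamp arm, 12 mm thick with a tapered top, 32 mm high over the gold bar, top 46 mm over the table, 164 mm from the hole: the spring is stretched about 35 mm to bring its eye over it, and stays stretched about 26 mm. When the eye is fully down the yellow block stands on the gold bar (50 mm wide, top 14 mm over the table).
- other_grip (a point): Centre of the blue end block of another spring of the same shape and size, of dark wire, lying near: not to be used, leave it where it is. x points along it from coil to eye.

How it is judged:
By the outcome, as a careful person would: the job done as asked, in the order asked, and still so for the second after the job is handed in, with the robot touching nothing.
It also fails if it takes over 45 s, if anything falls off the work surface, if the arm or the gripper's body presses on something with over 40 N, if the wrist force passes 120 N, or if a joint passes its speed limit or range.

## Working session

There is one attempt and no reset: what is moved stays moved. The work goes in short steps, Python scripts to look and compute and a tool call to move; the robot and the scene stay as the last step left them, time stands still between calls to the robot, and variables do not carry over. Pictures are saved under pics/ and viewed, at most 10 in all, crops included, and the job is handed in when it is done.

Besides the shell and the picture viewer there is one more tool, called after "Request:" as name(argument=value, ...) on one line, values as JSON. send_rows: Moves the arm, as the interface text tells. Its arguments: {"type":"object","properties":{"motion":{"type":"array"},"squeeze":{"type":"number"}},"required":["motion"]}

```bash
ls; mkdir -p pics
cat > h.py <<'E'
import numpy as np, cv2
from workcell import env, eyes
def save(f,n): cv2.imwrite('pics/'+n+'.png', f['pixels'][:,:,::-1])
E
python3 - <<'E'
from h import *
import pickle
F={n:eyes.grab_frame(n) for n in ('top','side')}
pickle.dump(F,open('F.pkl','wb'))
im=np.hstack([cv2.resize(F[n]['pixels'],(512,384)) for n in F])
for n in F: save(F[n],n+'0'); print(n,F[n]['fx'],F[n]['cx'],F[n]['cy'],F[n]['R'].tolist(),F[n]['t'])
print(env.state())
E
```

```text
pics
top 387.44506332391353 254.53398781340815 193.63756399951592 [[0.015604298106463117, -0.9990778270301558, -0.040000017716325366], [-0.9942718604921374, -0.011273934622284664, -0.10628436306266487], [0.10573539291130733, 0.04142938491981469, -0.9935308916943938]] [-31.08910631 576.94190309 719.65544114]
side 420.2617604729289 256.77292632447194 193.66231195984864 [[-0.8253530325124752, -0.5644120634237216, -0.015211652909461429], [-0.3864289031438131, 0.5843169425418195, -0.713615031703824], [0.4116613590532037, -0.5831061081144295, -0.7003728950652734]] [439.83558315 290.30777823 740.94005575]
{'time_s': 0.1, 'qpos': array([-7.17938417e+01,  1.83462169e+01,  8.96971658e+01, -9.64806900e-04,
        7.20426509e+01, -1.14631797e+00]), 'qvel': array([-0.05363684, -0.07039128, -0.14109217,  0.02083253,  0.00361479,
       -0.05901498]), 'effort': array([ 6.69125857e-04, -4.13331234e+01, -2.32507002e+01,  7.29701528e-02,
        4.22407512e-02, -5.17898309e-05]), 'ee_pos': array([ 190.40094193, -542.10783335,  213.23724601]), 'ee_rot': array([-1.79913965e+02, -8.03984394e-04,  1.93527738e+01]), 'force': array([0.60366146, 0.08659838, 0.44233308]), 'torque': array([-0.00277391, -0.01412083, -0.0509394 ]), 'gripper_force': 0.0, 'gripper_width': 91.18798704192145}
```

View pics/top0.png

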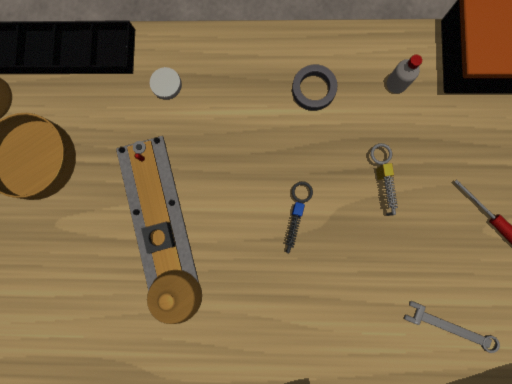

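View pics/side0.png

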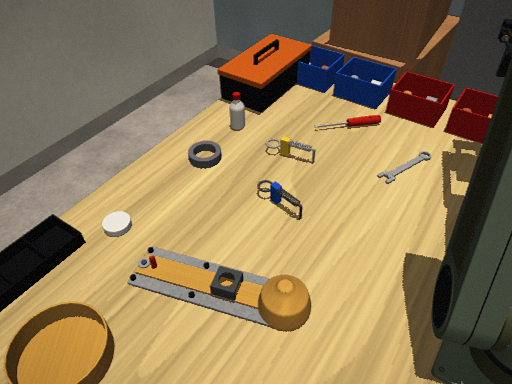

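The top view shows the yellow block at about (388,170), its eye at (380,155), the hook end at (391,213), the hole at (158,237) and the red post at (139,157). In the side view, the yellow block is at (286,147), the bracket at (227,283) and the post at (153,262).

```bash
cat >> h.py <<'E'
def ray(f,u,v):
    R,t=np.array(f['R']),np.array(f['t'])
    d=R.T@np.array([(u-f['cx'])/f['fx'],(v-f['cy'])/f['fy'],1.]); return -R.T@t,d
def plane(f,u,v,z):
    o,d=ray(f,u,v); return o+d*(z-o[2])/d[2]
def tri(a,b):
    (o1,d1),(o2,d2)=a,b
    s=np.linalg.lstsq(np.c_[d1,-d2],o2-o1,rcond=None)[0]
    p,q=o1+d1*s[0],o2+d2*s[1]; return (p+q)/2,np.linalg.norm(p-q)
def hsv(f): return cv2.cvtColor(f['pixels'],cv2.COLOR_RGB2HSV)
def blob(f,lo,hi,box):
    m=cv2.inRange(hsv(f),np.array(lo),np.array(hi)); k=np.zeros_like(m); x0,y0,x1,y1=box; k[y0:y1,x0:x1]=255
    n,l,s,c=cv2.connectedComponentsWithStats(m&k); 
    i=1+np.argmax(s[1:,4]); ys,xs=np.nonzero(l==i); return c[i],s[i],np.c_[xs,ys]
E
python3 - <<'E'
from h import *
import pickle
F=pickle.load(open('F.pkl','rb')); T,S=F['top'],F['side']
Y=([22,150,100],[35,255,255]); Rd=([0,150,60],[6,255,255])
a=blob(T,*Y,(370,140,410,220)); b=blob(S,*Y,(265,130,320,165)); print(a[:2],b[:2]); print('yblock',tri(ray(T,*a[0]),ray(S,*b[0])))
a=blob(T,*Rd,(125,145,155,170)); b=blob(S,*Rd,(140,250,165,275)); print(a[:2],b[:2]); print('post',tri(ray(T,*a[0]),ray(S,*b[0])))
print('hole tri',tri(ray(T,158,237),ray(S,228,281)))
for n,u,v,z in [('hole',158,237,42),('eye',380,155,24),('coilend',391,213,42),('block',*blob(T,*Y,(370,140,410,220))[0],50)]: print(n,plane(T,u,v,z))
big=np.hstack([cv2.resize(T['pixels'][120:240,100:200],None,fx=4,fy=4,interpolation=2),cv2.resize(T['pixels'][120:240,340:440],None,fx=4,fy=4,interpolation=2)])
cv2.imwrite('pics/c1.png',big[:,:,::-1])
f=eyes.grab_frame('wrist'); print(f['T_tool_cam'],f['fx'],f['cx'],f['cy'])
E
```

```text
(array([388.1965812 , 169.16239316]), array([383, 163,  11,  13, 117], dtype=int32)) (array([284.44444444, 145.29166667]), array([280, 136,  11,  20, 144], dtype=int32))
yblock (array([ 630.94988483, -281.64252389,   20.0758977 ]), np.float64(3.9150153384878297))
(array([137.4, 155.6]), array([135, 154,   6,   5,  20], dtype=int32)) (array([152.44680851, 261.06382979]), array([149, 256,   8,  12,  47], dtype=int32))
post (array([649.67633421, 209.04793969,  32.1285558 ]), np.float64(0.7610895550610168))
hole tri (array([490.8356742 , 161.20448244,  32.41835888]), np.float64(0.37138603178757235))
hole [491.08448374 158.52296335  42.        ]
eye [ 656.36261998 -266.27797584   24.        ]
coilend [ 542.56903358 -279.46846922   42.        ]
block [ 624.06218684 -273.5894682    50.        ]
[[ 8.96467467e-04 -9.69957371e-01 -2.43273291e-01  6.80914004e+01]
 [ 9.99999237e-01  6.62853210e-04  1.04215068e-03 -4.72788662e-02]
 [-8.49587251e-04 -2.43274040e-01  9.69957226e-01 -1.71584575e+02]
 [ 0.00000000e+00  0.00000000e+00  0.00000000e+00  1.00000000e+00]] 277.27010931391663 251.88322220963445 191.58131156937293
```

View pics/c1.png

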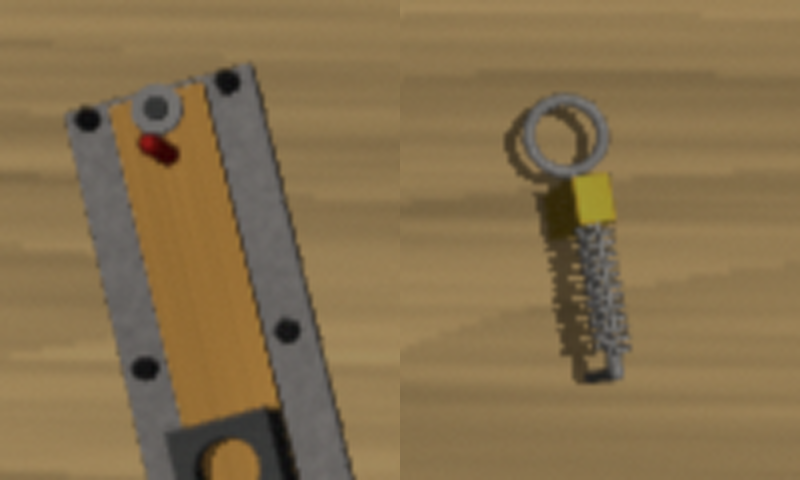

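Request:
send_rows(motion=[[0.86,0.54,-0.13,0,0,-0.206,0],[0.86,0.54,-0.13,0,0,-0.206,0],[0.86,0.54,-0.13,0,0,-0.206,0],[0.86,0.54,-0.13,0,0,-0.206,0],[0.86,0.54,-0.13,0,0,-0.206,0],[0.86,0.54,-0.13,0,0,-0.206,0],[0.86,0.54,-0.13,0,0,-0.206,0],[0.86,0.54,-0.13,0,0,-0.206,0],[0.86,0.54,-0.13,0,0,-0.206,0],[0.86,0.54,-0.13,0,0,-0.206,0],[0.86,0.54,-0.13,0,0,-0.206,0]])

```text
time_s: 1.52
ee_pos: [619.3, -273.6, 149.2]
ee_rot: [180.0, 0.0, 6.9]
force: [-0.7, -0.3, -0.6]
gripper_width: 45.6
gripper_force: 0.0
```

```bash
cat >> h.py <<'E'
from scipy.spatial.transform import Rotation as Ro
def wrist():
    s=env.state(); f=eyes.grab_frame('wrist')
    T=np.eye(4); T[:3,:3]=Ro.from_euler('xyz',s['ee_rot'],degrees=True).as_matrix(); T[:3,3]=s['ee_pos']
    C=np.linalg.inv(T@f['T_tool_cam']); f['R'],f['t']=C[:3,:3],C[:3,3]; f['s']=s; return f
E
python3 - <<'E'
from h import *
import pickle
f=wrist(); pickle.dump(f,open('w1.pkl','wb')); save(f,'w1'); print(f['s']['ee_pos'],f['s']['ee_rot'],f['s']['gripper_width'])
a=blob(f,[22,150,100],[35,255,255],(0,0,512,384)); print(a[:2],cv2.minAreaRect(a[2].astype(np.float32)))
E
```

```text
[ 619.26849618 -273.64913704  149.20650517] [1.79976320e+02 4.51925436e-02 6.91850311e+00] 45.58448712045089
(array([251.73854962, 182.50381679]), array([242, 167,  20,  31, 524], dtype=int32)) ((251.5, 182.0), (30.0, 19.0), 90.0)
```

View pics/w1.png

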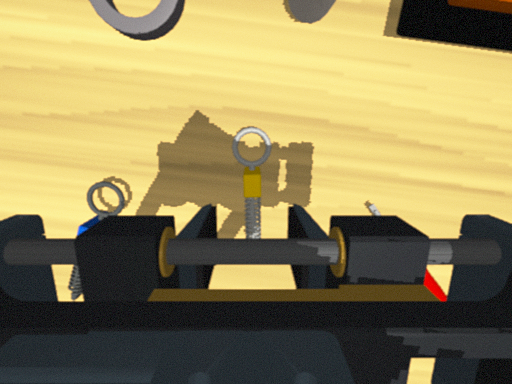

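The wrist view shows the eye ring at about (251,147), the yellow block at (252,182) and the coil near (253,225). They are in line with the tool x axis.

Run:
```python
from h import *
import pickle
f=pickle.load(open('w1.pkl','rb')); F=pickle.load(open('F.pkl','rb'));T=F['top']
g=f['pixels'][120:172,228:276].astype(int); h=hsv(f)[120:172,228:276]
m=(h[...,1]<60).astype(np.uint8)*255
c=cv2.findContours(m,cv2.RETR_EXTERNAL,cv2.CHAIN_APPROX_NONE)[0]; c=max(c,key=len); e=cv2.minEnclosingCircle(c); e=(e[0][0]+228,e[0][1]+120,e[1]); print('eye px',e)
print('eye',plane(f,e[0],e[1],24),'tri',tri(ray(f,*e[:2]),ray(T,381.2,153.8)))
print('coil',plane(f,253,230,42), plane(f,252.5,205,42))
a=blob(f,[22,150,100],[35,255,255],(0,0,512,384)); x0,y0,w,hh=a[1][:4]; 
V=hsv(f)[y0:y0+hh,252]; print(V[:,2])
w1=a[2]; print([ (r,w1[w1[:,1]==r][:,0].min(),w1[w1[:,1]==r][:,0].max()) for r in (170,175,180,185,190,195)])
m=m
```

```text
eye px (250.77777862548828, 148.0, 21.11734962463379)
eye [ 660.17116598 -267.81030158   24.        ] tri (array([ 659.53191831, -268.39536027,   22.75630209]), np.float64(1.5556604753749488))
coil [ 575.36409639 -280.54352846   42.        ] [ 603.11711786 -276.59434061   42.        ]
[110 112 108 119 122 121 124 138 159 169 170 171 173 169 169 172 170 165
 167 171 168 173 166 165 165 167 171 170 169 158 128]
[(170, np.int64(245), np.int64(259)), (175, np.int64(243), np.int64(260)), (180, np.int64(243), np.int64(261)), (185, np.int64(243), np.int64(261)), (190, np.int64(243), np.int64(260)), (195, np.int64(243), np.int64(260))]
```

Request:
send_rows(motion=[[0.008,-0.001,-0.1,0,0,0.02,0],[0.008,-0.001,-0.2,0,0,0.02,0],[0.008,-0.001,-0.25,0,0,0.02,0],[0.008,-0.001,-0.274,0,0,0.02,0],[0.008,-0.001,-0.274,0,0,0.02,0],[0.008,-0.001,-0.274,0,0,0.02,-1],[0.008,-0.001,-0.274,0,0,0.02,-1],[0.008,-0.001,-0.274,0,0,0.02,-1],[0.008,-0.001,-0.274,0,0,0.02,-1],[0.008,-0.001,-0.274,0,0,0.02,-1]], squeeze=40)

```text
time_s: 2.82
ee_pos: [625.0, -273.1, 12.8]
ee_rot: [180.0, -0.1, 8.2]
force: [-0.4, 0.1, 5.5]
gripper_width: 17.5
gripper_force: 40.0
```

Request:
send_rows(motion=[[0,0,0.1,0,0,0,-1],[0,0,0.2,0,0,0,-1],[-0.02,0.06,0.276,0,0,0.02,-1],[-0.06,0.15,0.276,0,0,0.05,-1],[-0.12,0.26,0.276,0,0,0.08,-1],[-0.18,0.37,0.276,0,0,0.1,-1],[-0.24,0.48,0.276,0,0,0.12,-1],[-0.3,0.59,0.276,0,0,0.14,-1],[-0.36,0.7,0.276,0,0,0.155,-1],[-0.4,0.78,0.276,0,0,0.155,-1],[-0.42,0.814,0.276,0,0,0.155,-1],[-0.42,0.814,0.276,0,0,0.155,-1],[-0.42,0.814,0.276,0,0,0.155,-1]])

```text
time_s: 4.45
ee_pos: [414.8, 133.5, 149.8]
ee_rot: [180.0, 0.0, 17.5]
force: [-0.3, -0.2, -1.3]
gripper_width: 17.5
gripper_force: 40.0
```

Run:
```python
from h import *
import pickle
f=wrist(); pickle.dump(f,open('w2.pkl','wb')); save(f,'w2'); print(f['s']['ee_pos'],f['s']['ee_rot'],f['s']['gripper_width'])
```

```text
[414.80799311 133.50674303 149.77895707] [1.79969380e+02 1.16767856e-02 1.74913000e+01] 17.51003379032386
```

View pics/w2.png

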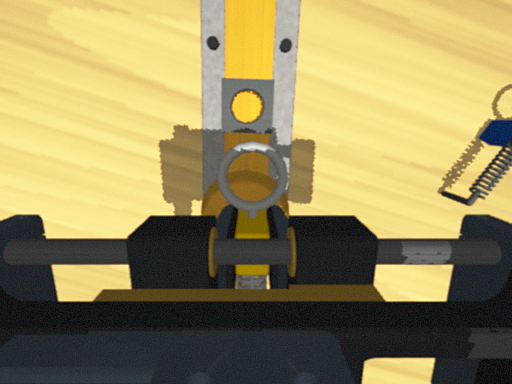

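The wrist view shows the hole at about (247,106), the gold bar running almost exactly up the image, and the held ring at (252,175).

Run:
```python
from h import *
import pickle
f=pickle.load(open('w2.pkl','rb')); T=pickle.load(open('F.pkl','rb'))['top']
a=blob(f,[12,120,120],[32,255,255],(226,84,268,127)); c=cv2.convexHull(a[2].astype(np.int32)); e=cv2.fitEllipse(c); print(e,a[1])
print('hole',plane(f,*e[0],42),'tri',tri(ray(f,*e[0]),ray(T,158.2,235.5)))
# gold bar edges
H=hsv(f)
P=[]
for r in (5,15,25,35,55,65):
    m=np.nonzero((H[r,205:300,1]>120))[0]+205; P.append([plane(f,m.min()-.5,r,14),plane(f,m.max()+.5,r,14)])
P=np.array(P).mean(1)[:,:2]; print(P); vx,vy,x,y=cv2.fitLine(P.astype(np.float32),cv2.DIST_L2,0,.01,.01).ravel(); print('yaw',np.degrees(np.arctan2(vy,vx))%180)
```

```text
((246.5852813720703, 106.27381896972656), (31.329635620117188, 32.41811752319336), 177.2344970703125) [231  91  32  32 805]
hole [492.33256683 163.04213863  42.        ] tri (array([493.50404905, 163.71217888,  22.97060864]), np.float64(0.6387597765731191))
[[585.09793342 188.89609425]
 [576.65784107 186.75986262]
 [568.23491003 184.11653824]
 [563.45567813 169.49849627]
 [541.84490542 176.90093609]
 [532.86564756 174.09168251]]
yaw 16.103905
```

Request:
send_rows(motion=[[0.1,0.035,0,0,0,-0.01,-1],[0.2,0.07,0,0,0,-0.022,-1],[0.28,0.095,0,0,0,-0.022,-1],[0.313,0.104,-0.04,0,0,-0.022,-1],[0.313,0.104,-0.09,0,0,-0.022,-1],[0.313,0.104,-0.13,0,0,-0.022,-1],[0.313,0.104,-0.15,0,0,-0.022,-1],[0.313,0.104,-0.15,0,0,-0.022,-1],[0.313,0.104,-0.15,0,0,-0.022,-1]])

```text
time_s: 5.62
ee_pos: [571.9, 185.9, 75.8]
ee_rot: [180.0, -0.1, 16.1]
force: [1.3, -0.5, -1.3]
gripper_width: 17.6
gripper_force: 40.0
```

Run:
```python
from h import *
import pickle
s=eyes.grab_frame('side'); t=eyes.grab_frame('top'); f=wrist(); pickle.dump((s,t,f),open('w3.pkl','wb'))
print(f['s']['ee_pos'],f['s']['ee_rot'])
cr=lambda a,x,y,w,h,k:cv2.resize(a['pixels'][y:y+h,x:x+w],None,fx=k,fy=k,interpolation=2)
A=np.vstack([cr(s,130,190,170,130,2.3),cr(t,110,140,170,125,2.3)][:2]); B=cv2.resize(f['pixels'],(400,300))
A=cv2.resize(A,(391,600)); C=np.zeros((600,791,3),np.uint8); C[:,:391]=A; C[:300,391:]=B; cv2.imwrite('pics/m3.png',C[:,:,::-1])
```

```text
[571.74763056 186.07397776  76.00099649] [ 1.79994667e+02 -1.16324236e-01  1.61674783e+01]
```

View pics/m3.png

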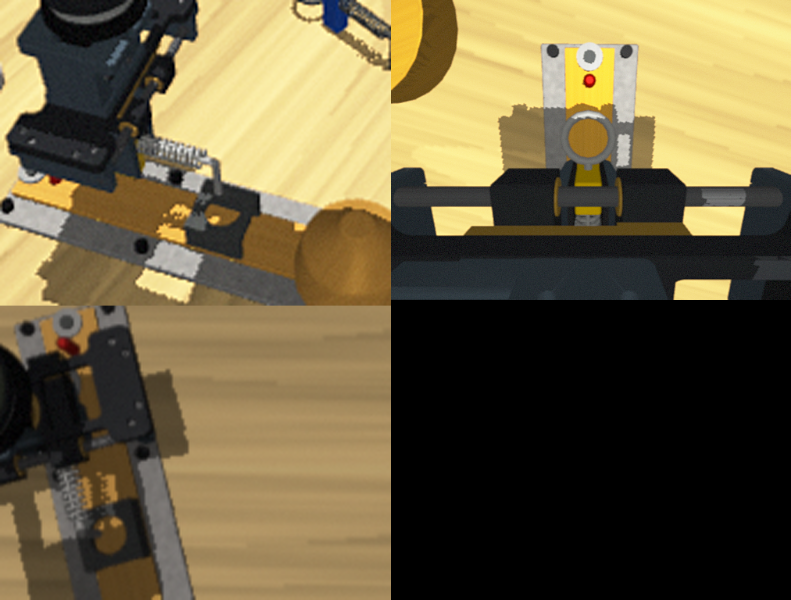

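The side crop shows the hook tip (side px about 224,273) just above the hole (about 227,284). The wrist crop shows the red post (about 253,103) dead ahead of the held eye.

Run:
```python
from h import *
import pickle
s,t,f=pickle.load(open('w3.pkl','rb'))
print('tip',plane(s,224.3,272.6,63),'hole from side',plane(s,226.5,284.3,42))
a=blob(f,[0,150,100],[8,255,255],(235,85,275,120)); print(a[:2]); 
print('post',plane(f,*a[0],40), plane(f,a[0][0],a[0][1],46))
u,v=(587-391)*1.28,136*1.28; print('held eye',plane(f,u,v,76+11))
c,sn=np.cos(np.radians(16.17)),np.sin(np.radians(16.17)); p=f['s']['ee_pos']; print('exp eye',p[0]+36*c,p[1]+36*sn,'exp hook',p[0]-82*c,p[1]-82*sn)
```

```text
tip [494.01753343 165.21652588  63.        ] hole from side [484.15368863 173.49395802  42.        ]
(array([253.68604651, 102.62209302]), array([247,  95,  14,  17, 172], dtype=int32))
post [650.55328566 207.44872481  40.        ] [650.1557957  207.37799563  46.        ]
held eye [608.48901821 197.21762079  87.        ]
exp eye 606.3234573616352 196.09955509558674 exp hook 492.99158061609126 163.23794050754748
```

Request:
send_rows(motion=[[0,-0.001,-0.02,0,0,-0.005,-1],[0,-0.001,-0.036,0,0,-0.005,-1],[0,-0.001,-0.05,0,0,-0.005,-1],[0,-0.001,-0.06,0,0,-0.005,-1],[0,-0.001,-0.066,0,0,-0.005,-1],[0,-0.001,-0.066,0,0,-0.005,-1]])

```text
time_s: 6.52
ee_pos: [571.0, 185.5, 41.8]
ee_rot: [180.0, 0.0, 15.9]
force: [-0.5, 0.5, -1.8]
gripper_width: 18.0
gripper_force: 40.0
```

Run:
```python
from h import *
import pickle
s=eyes.grab_frame('side'); t=eyes.grab_frame('top'); f=wrist()
print(f['s']['ee_pos'],f['s']['ee_rot'],f['s']['force'])
A=cv2.resize(s['pixels'][190:320,130:300],None,fx=3,fy=3,interpolation=2); cv2.imwrite('pics/m4.png',A[:,:,::-1])
```

```text
[571.25543517 185.56493244  42.17320834] [ 1.79996065e+02 -2.71413668e-02  1.58746576e+01] [ 0.14586322 -0.12195273 -1.55572336]
```

View pics/m4.png

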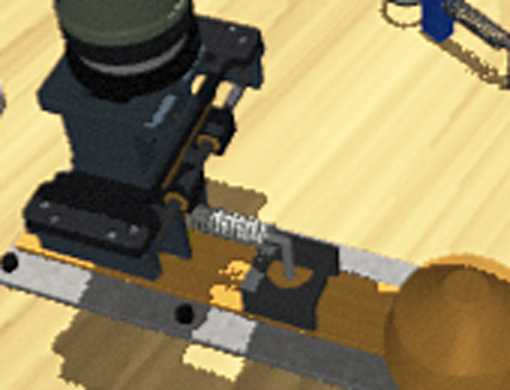

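The hook is in the hole. Next, stretch along the arm.

Request:
send_rows(motion=[[0.012,0.003,0,0,0,0,-1],[0.026,0.007,0,0,0,0,-1],[0.04,0.011,0,0,0,0,-1],[0.054,0.015,0,0,0,0,-1],[0.068,0.019,0,0,0,0,-1],[0.08,0.022,0,0,0,0,-1],[0.088,0.024,0,0,0,0,-1],[0.088,0.024,0,0,0,0,-1],[0.088,0.024,0,0,0,0,-1]])

```text
time_s: 7.8
ee_pos: [612.3, 196.8, 40.5]
ee_rot: [-180.0, 0.4, 15.9]
force: [-7.9, -2.5, -2.7]
gripper_width: 18.1
gripper_force: 40.0
```

Run:
```python
from h import *
import pickle
s=eyes.grab_frame('side'); f=wrist()
print(f['s']['ee_pos'],f['s']['ee_rot'],f['s']['force'],f['s']['gripper_width'])
A=cv2.resize(s['pixels'][190:320,110:280],(400,306),interpolation=2); B=cv2.resize(f['pixels'][80:220,150:350],(400,280),interpolation=2)
C=np.zeros((306,800,3),np.uint8); C[:,:400]=A; C[:280,400:]=B; cv2.imwrite('pics/m5.png',C[:,:,::-1])
a=blob(f,[0,150,100],[8,255,255],(200,100,300,220)); print(a[:2],plane(f,*a[0],45))
```

```text
[612.27358641 196.79430239  40.56546452] [179.99934348   0.4299448   15.86844586] [-7.73479235 -1.93951922 -2.72377295] 17.993517776312068
(array([251.75225225, 167.23873874]), array([244, 158,  17,  20, 222], dtype=int32)) [652.21795892 208.10429096  45.        ]
```

View pics/m5.png

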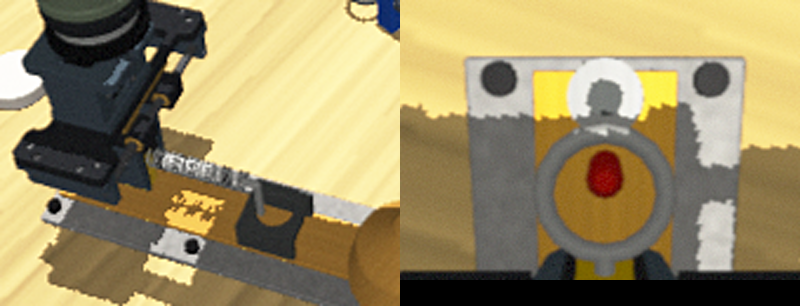

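The side crop shows the coil stretched with the hook against the hole's edge. In the wrist crop the red post (604,172) is inside the ring (604,193), about 4 mm ahead of its centre. I'll go a bit further, then lower.

Request:
send_rows(motion=[[0.005,0.001,0,0,0,0,-1],[0.009,0.0025,0,0,0,0,-1],[0.009,0.0025,0,0,0,0,-1],[0.009,0.0025,-0.006,0,0,0,-1],[0.009,0.0025,-0.012,0,0,0,-1],[0.009,0.0025,-0.018,0,0,0,-1],[0.009,0.0025,-0.024,0,0,0,-1],[0.009,0.0025,-0.028,0,0,0,-1],[0.009,0.0025,-0.028,0,0,0,-1]])

```text
time_s: 9.02
ee_pos: [617.0, 198.0, 27.9]
ee_rot: [180.0, 0.4, 15.9]
force: [-7.3, -2.6, 4.5]
gripper_width: 17.6
gripper_force: 40.0
```

Run:
```python
from h import *
f=wrist(); s=eyes.grab_frame('side')
print(f['s']['ee_pos'],f['s']['ee_rot'],f['s']['force'],f['s']['gripper_width'])
A=cv2.resize(s['pixels'][190:320,110:280],(400,306),interpolation=2); B=cv2.resize(f['pixels'][80:220,150:350],(400,280),interpolation=2)
C=np.zeros((306,800,3),np.uint8); C[:,:400]=A; C[:280,400:]=B; cv2.imwrite('pics/m6.png',C[:,:,::-1])
```

```text
[616.95311391 198.03471016  27.93483517] [179.99469105   0.39829955  15.87293751] [-7.32883077 -2.63246791  4.49483174] 17.633746771714094
```

View pics/m6.png

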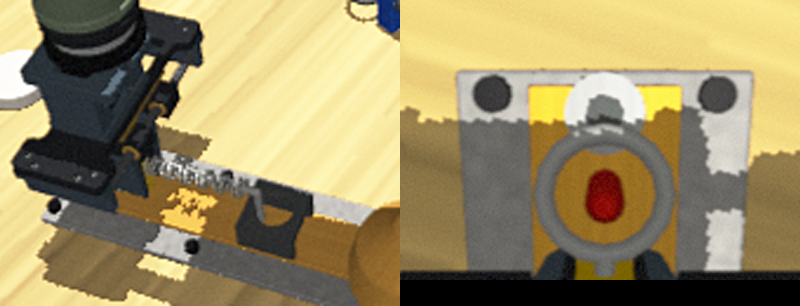

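The post now stands centred inside the ring and the block bears on the bar (vertical force up about 7 N). I'll ease back so the ring rests against the post, then release.

Request:
send_rows(motion=[[-0.004,-0.001,0,0,0,0,-1],[-0.009,-0.0025,0,0,0,0,-1],[-0.013,-0.0035,0,0,0,0,-1],[-0.017,-0.005,0,0,0,0,-1],[-0.017,-0.005,0,0,0,0,-1],[-0.017,-0.005,0,0,0,0,-1]])

```text
time_s: 9.88
ee_pos: [609.0, 195.7, 27.8]
ee_rot: [180.0, 0.3, 15.9]
force: [-6.5, -1.5, 3.1]
gripper_width: 17.7
gripper_force: 40.0
```

Request:
send_rows(motion=[[-0.003,-0.001,0,0,0,0,-1],[-0.005,-0.0015,0,0,0,0,-1],[-0.005,-0.0015,0,0,0,0,-1],[-0.005,-0.0015,0,0,0,0,-0.55],[-0.005,-0.0015,0,0,0,0,-0.4],[-0.005,-0.0015,0,0,0,0,-0.2],[-0.005,-0.0015,0,0,0,0,0],[-0.005,-0.0015,0,0,0,0,0],[-0.005,-0.0015,0,0,0,0,0]])

```text
time_s: 11.0
ee_pos: [608.6, 195.5, 28.0]
ee_rot: [180.0, -0.0, 15.9]
force: [-0.2, 0.2, -1.2]
gripper_width: 45.2
gripper_force: 0.0
```

Released. Now rise straight up and move clear.

Request:
send_rows(motion=[[0,0,0.03,0,0,0,0],[0,0,0.1,0,0,0,0],[0,0,0.2,0,0,0,0],[0,0,0.3,0,0,0,0],[-0.05,-0.1,0.32,0,0,0,0],[-0.1,-0.22,0.32,0,0,0,0],[-0.15,-0.34,0.32,0,0,0,0],[-0.2,-0.46,0.32,0,0,0,0],[-0.2,-0.55,0.32,0,0,0,0],[-0.2,-0.55,0.32,0,0,0,0]])

```text
time_s: 12.25
ee_pos: [508.4, -82.5, 189.3]
ee_rot: [179.9, -0.1, 15.6]
force: [-0.4, 0.1, 0.2]
gripper_width: 45.8
gripper_force: 0.0
```

Run:
```python
from h import *
s=eyes.grab_frame('side'); t=eyes.grab_frame('top')
A=cv2.resize(s['pixels'][190:340,110:310],(400,300),interpolation=2); B=cv2.resize(t['pixels'][130:280,105:305],(400,300),interpolation=2)
cv2.imwrite('pics/m7.png',np.hstack([A,B])[:,:,::-1])
```

```text
(no output)
```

View pics/m7.png

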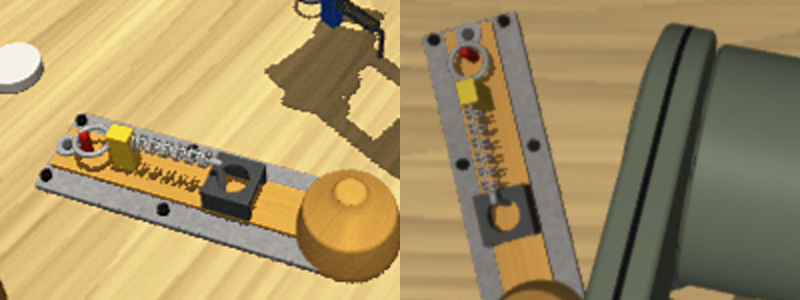

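Both views show the hook in the bracket hole, the coil stretched, the eye down around the red post and the block standing on the bar. The blue-block spring has not moved.

```bash
python3 -c "
from workcell import env; print(env.job_done())"
```

```text
the job is handed in; nothing more can be done
None
```

The yellow-block spring is fitted: its hook is in the bracket hole, the coil is stretched and its eye is down over the red post. The blue-block spring was left alone, and the job was handed in at about 12 s.

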